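# Clamp a wooden printing block in the swing-strap jig

## Robot

A 6-joint arm with a two-finger parallel gripper is mounted at the origin on a cart in front of the work surface, level with it; the furniture and walls round the work are solid. World frame = base frame: x ahead of the robot, y to its left, z up, the work surface at z = 0. Lengths are in m, angles in rad, forces in N, time in s.
With the tool pointing down it reaches from about 0.35 to 0.85 m from the base axis. Payload 8.1 kg.
Tool frame: the origin (TCP) lies midway between the tips of the shut fingers; the grasp point (between the pads) lies 19 mm behind it; z points along the fingers, y is the line along which they close (so a half turn about z gives the same grasp; the last joint's range is limited). The gripper opens to 93 mm and grips with 3 to 60 N. Pads are 15 mm wide; open, the fingers measure 128 mm over their backs; the gripper's body (75 mm by 188 mm) begins 65 mm behind the grasp point.
Start: joints at [1.201, 0.13, 1.488, -0, 1.523, -0.085], TCP at [0.169, 0.576, 0.18] pointing down, gripper open.
Joint ranges: [-2.96, 2.96], [-0.89, 2.26], [0.02, 2.5], [-1.34, 4.48], [0, 2.73], [-2.66, 2.66]. Speed limits (rad/s): [2.39, 2.39, 2.79, 3.14, 3.14, 3.14].

## Interface

Orientations are given as a rotation vector (axis times angle).
In Python, from plant import read_state, read_camera, camera_model, close_job gives the robot as it stands. The module is installed in compiled form; this text tells all that it offers.
- The arm moves only by the tool carry_out, never from a script. Its argument "moves" is a list of rows, each an object of numbers: "jaw": the finger opening in m, from 0 to 0.093; "dx", "dy", "dz": the shift along the tool's x, y, z in m; "yaw": the turn about the tool's z in rad. In form: [{"jaw": .., "dx": .., "dy": .., "dz": .., "yaw": ..}, ...]. A call has 1 to 8 rows; each row shifts and turns the commanded pose from where the row before left it, along the tool's axes as they then stand; what a row does not reach is not made up. A row lasts 1/8 s, in which the tool goes at most 62.5 mm and 10.7 degrees, less where a joint would pass 70% of its speed; a pose out of reach is approached as far as the arm can. A call is refused whole if a number of a shift passes 0.0625 or a number of a turn 0.188, either way. A call with a gripper value outside its range is refused whole. The fingers move at their own pace and stop on an object; "grip_force" is the grip in N (left out, the last holds). Time passes only in rows, so rows that do not move let the fingers close. It gives the time, the measured TCP pose, the force, the opening and the grip force at its end, in the units of the state.
- read_state(): the state, without advancing time (a new reading comes with each control period).
- read_camera(name): name is "scene" or "top"; returns the picture (384x512x3 uint8, red, green, blue); there is no depth.
- camera_model(name): a dict with "camera_matrix" (3x3 intrinsics, pixels), "view" (4x4, takes a point from world to camera coordinates). Camera axes: x right, y up, looking along -z (the intrinsics and any distortion apply to the point x, -y, -z); pixel columns grow to the right and rows downward; lengths in m; the calibration is good to about 2 mm. A picture is of the moment at which its call begins. camera_model takes no time and is no camera call.
- close_job(): hands the job in; it is judged then, once.
The state is a dict: "t": time; "q": joint angles; "dq": joint speeds; "joint_torque": joint torques, N m; "tool_pos": TCP position; "orientation": TCP orientation; "force": force on the tool from outside, world axes, zero at the start; "wrist_torque": the same for the moment, N m; "opening": finger opening in m; "gripper_force": force on a finger pad.
Only numpy, scipy, OpenCV 4.12 (cv2) and the standard library are available. Lean on these libraries where they do the work, as an engineer would, in place of code of your own. Each camera call takes 0.05 s, during which the arm holds its last target. There are 200 camera calls.

## Task

Clamp the wooden printing block that lies in the bench jig: with the outside of a finger push the steel clamp strap by its upright pin so that it swings right over the block until it rests against the brass stop post, and only then press the red cam lever fully down so that the rubber foot presses on the block. Do not grip the pin or the lever between the fingers and pick nothing up: the block stays where it lies in its nest, and the ink tin, the loupe and the spare block beside the jig are left where they stand.

Things in the scene. Friction and masses are not known exactly. Their poses are not given: they have to be found in the camera images.
- jig: Clamping jig, screwed to the bench: plywood board 200 x 200 x 14 mm, grey face. Origin: centre of its underside, on the bench; z up. Strap pivot at x +50, y -55 mm; nest of the block at x +50, y +40 mm, with brass fences 12 mm high on its +x and +y sides. Brass stop post, 10 mm thick, at x +66, y +1 mm, up to 56 mm above the bench.
- strap_pivot (a point): On the vertical pivot axis of the strap, level with its top face, 56 mm above the bench; fixed on the jig. The strap is a flat steel bar 22 mm wide and 7 mm thick (49 to 56 mm above the bench) that ends 134 mm from this axis.
- strap_pin (a point): On the axis of the strap's upright pin (black sleeve, 15 mm thick), halfway up it: the pin stands from 56 to 96 mm above the bench, 125 mm from the pivot axis, near the strap's free end. To swing the strap, push the pin sideways along its circle about the pivot.
- strap (a joint): Angle of the strap about its vertical pivot, rad. 0: it points along the jig's +y, over the block, against the stop post (end of travel). Growing values swing it away, anticlockwise from above (1.57: along the jig's -x); limit 1.6. Starts between 1.0 and 1.45. It stays where it is left; 1 to 2 N at the pin moves it slowly.
- lever (a joint): Angle of the red cam lever, rad. 0: raised 45 degrees above level; grows as it is pressed down; 0.785: level, fully down, the end of travel (top face then 70 mm above the bench). Starts between 0 and 0.1, raised end at most 125 mm above the bench. It stays where it is left. Pressed straight down 45 mm from the axle it needs only a few newtons (under 8 N) until the end of travel.
- lever_axle (a point): Middle of the lever's level axle, which crosses the strap 95 mm from the strap's pivot, 66 mm above the bench; moves with the strap. From here the lever reaches 75 mm back towards the pivot.
- lever_pad (a point): Centre of the upper face of the lever's red grip (43 mm long, 22 mm wide, 8 mm thick), 53.5 mm along the lever from its axle. Moves with strap and lever.
- foot: The black rubber pressing foot under the strap, 22 mm in diameter, 95 mm from the strap's pivot. Origin: centre of its lower face, 44.5 mm above the bench with the lever up; the lever drives it down onto the block, against a spring.
- block: The workpiece: loose brown wooden printing block with a red figure on top, 50 x 42 x 24 mm, lying in the nest of the jig. Origin: centre of its underside, 14 mm above the bench; its top is about 38 mm above the bench.
- nest (a point): Where the underside centre of the block belongs: on the jig's face, 14 mm above the bench.
- tin: Flat round ink tin, red and bare metal, 62 mm in diameter, 26 mm high, loose. Origin: centre of its underside. Bystander: leave it alone.
- loupe: Black magnifier (loupe), 42 mm in diameter, 40 mm high, loose. Origin: centre of its underside. Bystander: leave it alone.
- spare: Loose spare wooden block with a black figure on top, 50 x 40 x 24 mm. Origin: centre of its underside. Bystander: leave it alone.
Not all that is in view belongs to the job. What is shaped like the block but blue, orange or turquoise is not meant.

How it is judged:
On the way, in this order (a step that is already met when the one before it is completed fails the run):
1. the strap is swung over the block to its stop, with the lever still up (value of joint strap below 0.07 rad and value of joint lever below 0.35 rad), for 0.2 s.
2. the cam lever is pressed fully down with the strap still over the block (value of joint strap below 0.07 rad and value of joint lever above 0.72 rad), for 0.2 s.
At the end, for the whole second after the job is handed in: The strap is within 0.07 rad of its stop over the block, the lever is down past 0.72 of 0.785 rad, the foot presses on the block with more than 2 N, and the block lies flat in its nest, within 10 mm of the nest's centre, at rest (all of step 2 and contact force between foot and block above 2 N and horizontal distance between block and nest below 0.01 m and height (world z) of block below 0.018 m and angle between block's own z axis and vertical below 0.08 rad and linear speed of block below 0.02 m/s); the robot touches nothing.
It fails at once if the pin or the lever is gripped between the fingers ((horizontal distance between the grasp point and strap_pin below 0.008 m and height (world z) of the grasp point below 0.098 m) or distance between the grasp point and lever_pad below 0.01 m).
It fails at once if the lever is pressed down before the strap is over the block (value of joint lever above 0.4 rad and value of joint strap above 0.12 rad).
It fails at once if the block is lifted or pushed out of its place (distance of block from where it was at the start of the episode above 0.012 m).
It fails at once if the ink tin, the loupe or the spare block is moved or lifted by more than 15 mm (distance of any of tin, loupe, spare from where it was at the start of the episode above 0.015 m).
It also fails if it takes over 42 s, if anything falls off the work surface, if the arm or the gripper's body presses on something with over 40 N, if the wrist force passes 120 N, or if a joint passes its speed limit or range.

## Working session

There is one attempt and no reset: what is moved stays moved. The work goes in short steps, Python scripts to look and compute and a tool call to move; the robot and the scene stay as the last step left them, time stands still between calls to the robot, and variables do not carry over. Pictures are saved under pics/ and viewed, at most 10 in all, crops included, and the job is handed in when it is done.

Besides the shell and the picture viewer there is one more tool, called after "Emit:" as a command line: name --argument value ..., lists and objects as JSON in quotes. carry_out: Moves the arm, as the interface text tells. Its arguments: {"type":"object","properties":{"moves":{"type":"array","items":{"type":"object","properties":{"jaw":{"type":"number"},"dx":{"type":"number"},"dy":{"type":"number"},"dz":{"type":"number"},"yaw":{"type":"number"}}}},"grip_force":{"type":"number"}},"required":["moves"]}

```bash
mkdir -p pics; python3 - <<'E'
from plant import *
import cv2
for n in("scene","top"):
    cv2.imwrite(f"pics/{n}0.png",cv2.resize(read_camera(n)[:,:,::-1],(800,600),interpolation=cv2.INTER_CUBIC))
    m=camera_model(n);print(m)
s=read_state();print(s["t"],s["tool_pos"],s["orientation"],s["opening"])
E
```

```text
{'camera_matrix': array([[379.58731187,   0.        , 253.96670204],
       [  0.        , 379.58731187, 190.10144483],
       [  0.        ,   0.        ,   1.        ]]), 'view': array([[ 0.89062339, -0.45434117, -0.01908091, -0.52562157],
       [ 0.33574663,  0.6286897 ,  0.70144385, -0.29455724],
       [-0.30669885, -0.63112864,  0.71246926, -0.76119714],
       [ 0.        ,  0.        ,  0.        ,  1.        ]])}
{'camera_matrix': array([[489.17758833,   0.        , 259.0455494 ],
       [  0.        , 489.17758833, 192.60594839],
       [  0.        ,   0.        ,   1.        ]]), 'view': array([[ 0.00609313, -0.99990235,  0.01257657,  0.0318131 ],
       [ 0.9975464 ,  0.00695497,  0.06966215, -0.64626841],
       [-0.06974282,  0.01212125,  0.99749136, -1.29754662],
       [ 0.        ,  0.        ,  0.        ,  1.        ]])}
0.1 [0.16835055 0.57529243 0.17909673] [-4.45810856e-01 -3.10943072e+00  2.56488953e-03] 0.09316291499126067
```

View pics/scene0.png

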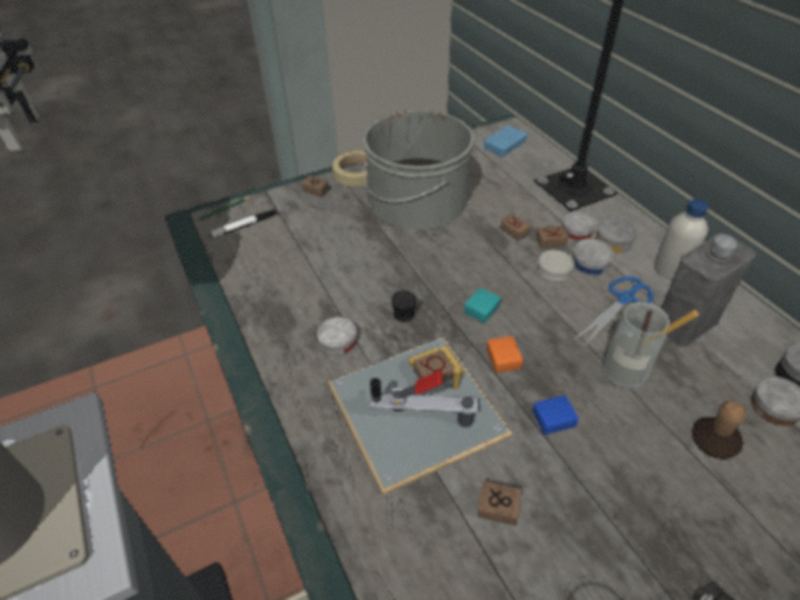

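View pics/top0.png

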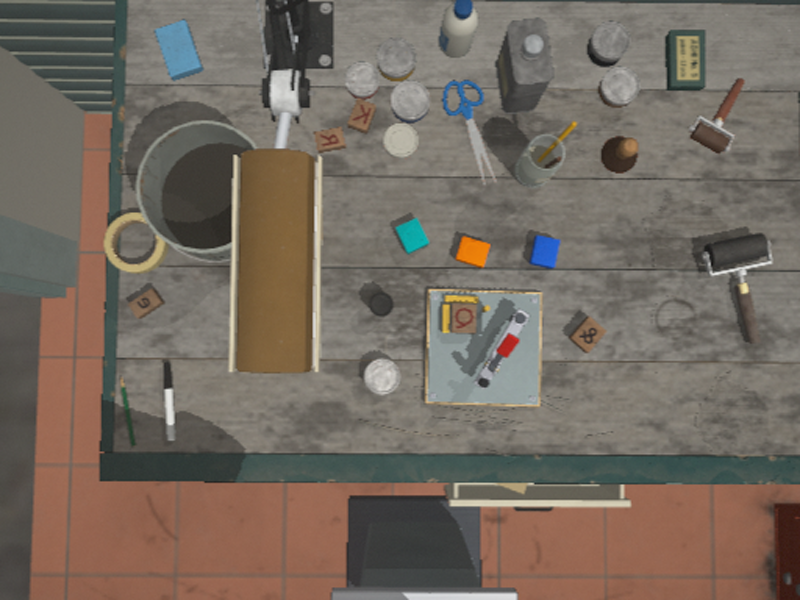

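```bash
cat > h.py <<'E'
from plant import *
import cv2, numpy as np
def proj(n,p):
    m=camera_model(n);c=m["view"]@np.r_[p,1];c=np.array([c[0],-c[1],-c[2]]);u=m["camera_matrix"]@c;return u[:2]/u[2]
def ray(n,uv,z):
    m=camera_model(n);R=m["view"][:3,:3];t=m["view"][:3,3]
    d=np.linalg.inv(m["camera_matrix"])@np.r_[uv,1];d=R.T@(d*[1,-1,-1]);o=-R.T@t
    return o+d*(z-o[2])/d[2]
def crop(n,x,y,w,h,k,f):
    im=read_camera(n)[y:y+h,x:x+w,::-1];cv2.imwrite(f,cv2.resize(im,None,fx=k,fy=k,interpolation=cv2.INTER_CUBIC))
E
python3 - <<'E'
from h import *
crop("top",225,175,160,100,5,"pics/c1.png")
crop("scene",200,205,140,110,5,"pics/c2.png")
print(proj("top",[.169,.576,.18]),proj("scene",[.169,.576,.18]))
E
```

```text
[ 23.41611637 393.51235271] [22.13991248 99.37216903]
```

View pics/c1.png

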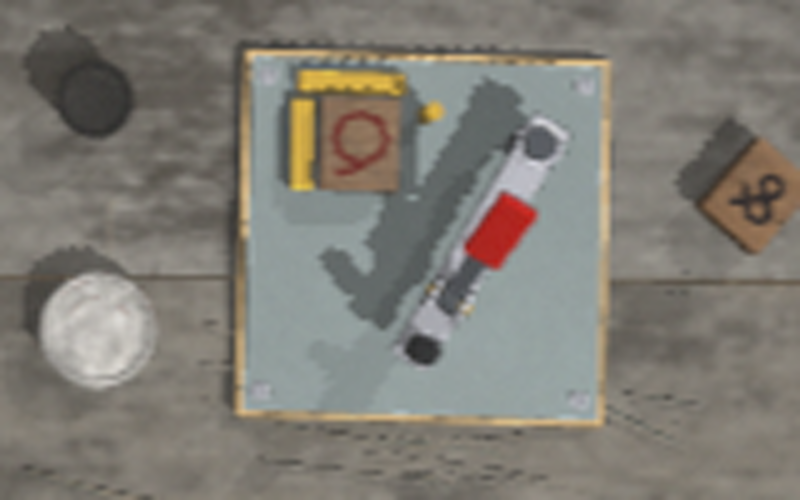

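View pics/c2.png

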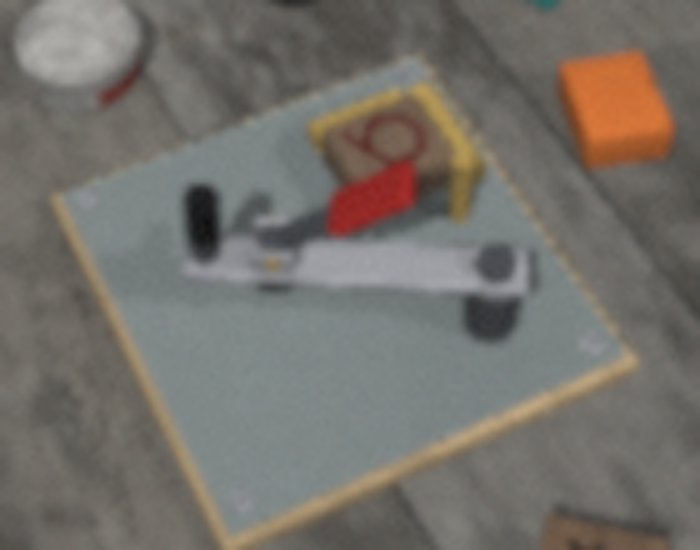

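```bash
python3 - <<'E'
from h import *
T=lambda u,v,z:ray("top",[225+u/5-.4,175+v/5-.4],z)[:2]
S=lambda u,v,z:ray("scene",[200+u/5-.4,205+v/5-.4],z)[:2]
J=np.array([[.1,.1],[.1,-.1],[-.1,-.1],[-.1,.1]])
W=np.array([T(248,52,.014),T(609,60,.014),T(604,420,.014),T(237,414,.014)])
W2=np.array([S(418,60,.014),S(635,362,.014),S(228,545,.014),S(55,197,.014)])
for w in (W,W2):
    c=w.mean(0);H=(w-c).T@J;a=np.arctan2(H[1,0]-H[0,1],H[0,0]+H[1,1]);R=np.array([[np.cos(a),-np.sin(a)],[np.sin(a),np.cos(a)]])
    print(c,a,"pivot",c+R@[.05,-.055],"nest",c+R@[.05,.04],"stop",c+R@[.066,.001],'endpin',c+R@[.05,.07])
print("pivT",T(541,141,.062),"pinT",T(422,349,.096),"pinS",S(203,222,.076),"tin",T(97,328,.026),"loupe",T(95,100,.04),"spare",T(755,195,.024))
import itertools
s=read_state();R,_=cv2.Rodrigues(np.array(s["orientation"]));print(R)
E
```

```text
[ 0.56858062 -0.10125682] -0.01811361970669881 pivot [ 0.61757623 -0.15715342] nest [ 0.61929692 -0.06216901] stop [ 0.63458791 -0.10145241] endpin [ 0.6198403  -0.03217393]
[ 0.56918035 -0.10299797] -0.02639023240393999 pivot [ 0.61771165 -0.15929818] nest [ 0.62021843 -0.06433126] stop [ 0.63518376 -0.10373987] endpin [ 0.62101004 -0.0343417 ]
pivT [ 0.61786697 -0.15675094] pinT [ 0.51033188 -0.09035096] pinS [ 0.51315063 -0.08969005] tin [0.51805673 0.07549791] loupe [0.63920814 0.07730611] spare [ 0.59140942 -0.27839778]
[[-9.59724661e-01  2.80942013e-01 -4.00443755e-04]
 [ 2.80942282e-01  9.59724120e-01 -1.02345013e-03]
 [ 9.67853898e-05 -1.09473191e-03 -9.99999396e-01]]
```

```bash
cat >> h.py <<'E'
import json
def plan(wps,cur=None,ndig=4):
    "wps: (x,y,z,phi_deg,nrows); prints tool-frame rows, carrying rounding forward"
    s=read_state()
    if cur is None:
        R,_=cv2.Rodrigues(np.array(s["orientation"]));cur=[*s["tool_pos"],np.arctan2(R[1,1],R[0,1])]
    p=np.array(cur[:3],float);f=cur[3];rows=[]
    for x,y,z,ph,n in wps:
        p0=p.copy();f0=f;t=np.array([x,y,z]);tf=np.radians(ph)
        for i in range(1,n+1):
            d=p0+(t-p0)*i/n-p;dx=round(float(d[:2]@[-np.sin(f),np.cos(f)]),ndig);dy=round(float(d[:2]@[np.cos(f),np.sin(f)]),ndig)
            dz=round(-float(d[2]),ndig);yw=round(-(f0+(tf-f0)*i/n-f),3)
            p=p+dx*np.array([-np.sin(f),np.cos(f),0])+dy*np.array([np.cos(f),np.sin(f),0])-[0,0,dz];f-=yw
            rows.append(dict(dx=dx,dy=dy,dz=dz,yaw=yw))
    for i in range(0,len(rows),8):print(json.dumps(rows[i:i+8]))
    print(p,np.degrees(f))
PIV=np.array([.6177,-.158])
def behind(th,off,r=.130):
    return PIV+r*np.array([-np.sin(th),np.cos(th)])-off*np.array([np.cos(th),np.sin(th)])
E
python3 - <<'E'
from h import *
b=behind(1.0,.045)
print(b);plan([(.32,.30,.18,20,8),(*b,.18,-33,14)],ndig=3)
E
```

```text
[ 0.48399517 -0.12562689]
[{"dx": -0.028, "dy": -0.028, "dz": -0.0, "yaw": 0.117}, {"dx": -0.031, "dy": -0.024, "dz": -0.0, "yaw": 0.117}, {"dx": -0.033, "dy": -0.021, "dz": -0.0, "yaw": 0.117}, {"dx": -0.036, "dy": -0.016, "dz": -0.0, "yaw": 0.117}, {"dx": -0.037, "dy": -0.012, "dz": -0.0, "yaw": 0.118}, {"dx": -0.039, "dy": -0.008, "dz": -0.0, "yaw": 0.117}, {"dx": -0.039, "dy": -0.003, "dz": -0.001, "yaw": 0.117}, {"dx": -0.039, "dy": 0.001, "dz": 0.0, "yaw": 0.117}]
[{"dx": -0.033, "dy": 0.001, "dz": 0.0, "yaw": 0.066}, {"dx": -0.032, "dy": 0.002, "dz": 0.0, "yaw": 0.066}, {"dx": -0.032, "dy": 0.005, "dz": 0.0, "yaw": 0.066}, {"dx": -0.032, "dy": 0.007, "dz": 0.0, "yaw": 0.066}, {"dx": -0.031, "dy": 0.01, "dz": 0.0, "yaw": 0.066}, {"dx": -0.031, "dy": 0.011, "dz": 0.0, "yaw": 0.066}, {"dx": -0.03, "dy": 0.013, "dz": 0.0, "yaw": 0.066}, {"dx": -0.029, "dy": 0.015, "dz": 0.0, "yaw": 0.067}]
[{"dx": -0.028, "dy": 0.017, "dz": 0.0, "yaw": 0.066}, {"dx": -0.026, "dy": 0.019, "dz": 0.0, "yaw": 0.066}, {"dx": -0.026, "dy": 0.02, "dz": 0.0, "yaw": 0.066}, {"dx": -0.023, "dy": 0.022, "dz": 0.0, "yaw": 0.066}, {"dx": -0.023, "dy": 0.024, "dz": 0.0, "yaw": 0.066}, {"dx": -0.021, "dy": 0.025, "dz": 0.0, "yaw": 0.066}]
[ 0.48362981 -0.12586924  0.18040016] -33.0011865402151
```

Emit:
carry_out --moves '[{"jaw":0,"dx":-0.028,"dy":-0.028,"yaw":0.117},{"dx":-0.031,"dy":-0.024,"yaw":0.117},{"dx":-0.033,"dy":-0.021,"yaw":0.117},{"dx":-0.036,"dy":-0.016,"yaw":0.117},{"dx":-0.037,"dy":-0.012,"yaw":0.118},{"dx":-0.039,"dy":-0.008,"yaw":0.117},{"dx":-0.039,"dy":-0.003,"yaw":0.117},{"dx":-0.039,"dy":0.001,"yaw":0.117}]' --grip_force 20

```text
invalid input at $.moves[0]: expected keys jaw, dx, dy, dz, yaw
```

Emit:
carry_out --moves '[{"jaw":0,"dx":-0.033,"dy":0.001,"yaw":0.066},{"dx":-0.032,"dy":0.002,"yaw":0.066},{"dx":-0.032,"dy":0.005,"yaw":0.066},{"dx":-0.032,"dy":0.007,"yaw":0.066},{"dx":-0.031,"dy":0.01,"yaw":0.066},{"dx":-0.031,"dy":0.011,"yaw":0.066},{"dx":-0.03,"dy":0.013,"yaw":0.066},{"dx":-0.029,"dy":0.015,"yaw":0.067}]'

```text
invalid input at $.moves[0]: expected keys jaw, dx, dy, dz, yaw
```

Emit:
carry_out --moves '[{"dx":-0.028,"dy":0.017,"yaw":0.066},{"dx":-0.026,"dy":0.019,"yaw":0.066},{"dx":-0.026,"dy":0.02,"yaw":0.066},{"dx":-0.023,"dy":0.022,"yaw":0.066},{"dx":-0.023,"dy":0.024,"yaw":0.066},{"dx":-0.021,"dy":0.025,"yaw":0.066},{}]'

```text
invalid input at $.moves[0]: expected keys jaw, dx, dy, dz, yaw
```

```bash
python3 - <<'E'
from h import *
b=behind(1.0,.045)
s=read_state();print(s["q"],s["opening"],s["force"])
plan([(*b,.074,-33,5)],ndig=3)
w=[]
for k in range(1,4): w.append((*behind(1.0,.045-.01*k),.074,-33,1))
for th in np.linspace(.95,.05,19): w.append((*behind(th,.015),.074,np.degrees(th)-90,1))
plan(w,cur=[*b,.074,np.radians(-33)])
E
```

```text
[ 1.20061896e+00  1.30873666e-01  1.48884049e+00  3.05786578e-06
  1.52297750e+00 -8.54017776e-02] 0.09296917030554865 [0.53259404 0.99588328 0.65994584]
[{"dx": -0.1, "dy": -0.117, "dz": 0.021, "yaw": 0.372}, {"dx": -0.136, "dy": -0.072, "dz": 0.021, "yaw": 0.373}, {"dx": -0.152, "dy": -0.019, "dz": 0.021, "yaw": 0.372}, {"dx": -0.149, "dy": 0.039, "dz": 0.021, "yaw": 0.373}, {"dx": -0.125, "dy": 0.09, "dz": 0.021, "yaw": 0.372}]
[ 0.48357357 -0.12598203  0.07440016] -33.001186540215095
[{"dx": 0.01, "dy": -0.0001, "dz": -0.0, "yaw": -0.0}, {"dx": 0.01, "dy": -0.0, "dz": -0.0, "yaw": -0.0}, {"dx": 0.01, "dy": -0.0001, "dz": -0.0, "yaw": -0.0}, {"dx": 0.0065, "dy": -0.0006, "dz": -0.0, "yaw": 0.045}, {"dx": 0.0065, "dy": -0.0006, "dz": -0.0, "yaw": 0.05}, {"dx": 0.0065, "dy": -0.0006, "dz": -0.0, "yaw": 0.05}, {"dx": 0.0066, "dy": -0.0005, "dz": -0.0, "yaw": 0.05}, {"dx": 0.0065, "dy": -0.0006, "dz": -0.0, "yaw": 0.05}]
[{"dx": 0.0065, "dy": -0.0006, "dz": -0.0, "yaw": 0.05}, {"dx": 0.0065, "dy": -0.0006, "dz": -0.0, "yaw": 0.05}, {"dx": 0.0065, "dy": -0.0006, "dz": -0.0, "yaw": 0.05}, {"dx": 0.0065, "dy": -0.0006, "dz": -0.0, "yaw": 0.05}, {"dx": 0.0066, "dy": -0.0006, "dz": -0.0, "yaw": 0.05}, {"dx": 0.0065, "dy": -0.0006, "dz": -0.0, "yaw": 0.05}, {"dx": 0.0065, "dy": -0.0005, "dz": -0.0, "yaw": 0.05}, {"dx": 0.0065, "dy": -0.0006, "dz": -0.0, "yaw": 0.05}]
[{"dx": 0.0065, "dy": -0.0006, "dz": -0.0, "yaw": 0.05}, {"dx": 0.0065, "dy": -0.0006, "dz": -0.0, "yaw": 0.05}, {"dx": 0.0065, "dy": -0.0006, "dz": -0.0, "yaw": 0.05}, {"dx": 0.0066, "dy": -0.0006, "dz": -0.0, "yaw": 0.05}, {"dx": 0.0065, "dy": -0.0006, "dz": -0.0, "yaw": 0.05}, {"dx": 0.0065, "dy": -0.0006, "dz": -0.0, "yaw": 0.05}]
[ 0.59621989 -0.02888077  0.074     ] -87.14451163986284
```

All keys are required in each row; repeating with complete rows.

Emit:
carry_out --moves '[{"jaw":0,"dx":-0.028,"dy":-0.028,"dz":0,"yaw":0.117},{"jaw":0,"dx":-0.031,"dy":-0.024,"dz":0,"yaw":0.117},{"jaw":0,"dx":-0.033,"dy":-0.021,"dz":0,"yaw":0.117},{"jaw":0,"dx":-0.036,"dy":-0.016,"dz":0,"yaw":0.117},{"jaw":0,"dx":-0.037,"dy":-0.012,"dz":0,"yaw":0.118},{"jaw":0,"dx":-0.039,"dy":-0.008,"dz":0,"yaw":0.117},{"jaw":0,"dx":-0.039,"dy":-0.003,"dz":0,"yaw":0.117},{"jaw":0,"dx":-0.039,"dy":0.001,"dz":0,"yaw":0.117}]' --grip_force 20

```text
t: 1.2
tool_pos: [0.32, 0.2992, 0.18]
orientation: [1.807, 2.57, 0.0]
force: [0.1, -0.2, 0.6]
opening: 0.0174
gripper_force: 0.0
```

Emit:
carry_out --moves '[{"jaw":0,"dx":-0.033,"dy":0.001,"dz":0,"yaw":0.066},{"jaw":0,"dx":-0.032,"dy":0.002,"dz":0,"yaw":0.066},{"jaw":0,"dx":-0.032,"dy":0.005,"dz":0,"yaw":0.066},{"jaw":0,"dx":-0.032,"dy":0.007,"dz":0,"yaw":0.066},{"jaw":0,"dx":-0.031,"dy":0.01,"dz":0,"yaw":0.066},{"jaw":0,"dx":-0.031,"dy":0.011,"dz":0,"yaw":0.066},{"jaw":0,"dx":-0.03,"dy":0.013,"dz":0,"yaw":0.066},{"jaw":0,"dx":-0.029,"dy":0.015,"dz":0,"yaw":0.067}]'

```text
t: 2.2
tool_pos: [0.4138, 0.0558, 0.18]
orientation: [2.414, 2.01, 0.0]
force: [0.2, 0.2, -0.7]
opening: 0.0003
gripper_force: 0.0
```

Emit:
carry_out --moves '[{"jaw":0,"dx":-0.028,"dy":0.017,"dz":0,"yaw":0.066},{"jaw":0,"dx":-0.026,"dy":0.019,"dz":0,"yaw":0.066},{"jaw":0,"dx":-0.026,"dy":0.02,"dz":0,"yaw":0.066},{"jaw":0,"dx":-0.023,"dy":0.022,"dz":0,"yaw":0.066},{"jaw":0,"dx":-0.023,"dy":0.024,"dz":0,"yaw":0.066},{"jaw":0,"dx":-0.021,"dy":0.025,"dz":0,"yaw":0.066},{"jaw":0,"dx":0,"dy":0,"dz":0,"yaw":0}]'

```text
t: 3.08
tool_pos: [0.4838, -0.1271, 0.1796]
orientation: [-2.763, -1.495, 0.001]
force: [-0.5, -0.1, -0.3]
opening: 0.0005
gripper_force: 0.0
```

```bash
python3 - <<'E'
from h import *
s=read_state();print(s["t"],s["q"],s["opening"],s["force"],s["tool_pos"])
plan([(*behind(1.0,.045),.074,-33,5)],ndig=3)
E
```

```text
3.075 [-3.59245899e-01 -1.41250755e-01  1.75963841e+00 -2.88852803e-04
  1.52390853e+00  2.19596992e-01] 0.0005336041179852917 [-0.47937799 -0.11143971 -0.32761835] [ 0.48378092 -0.12711699  0.17960979]
[{"dx": 0.0, "dy": -0.0, "dz": 0.021, "yaw": -0.001}, {"dx": 0.001, "dy": -0.0, "dz": 0.021, "yaw": -0.0}, {"dx": -0.0, "dy": -0.0, "dz": 0.021, "yaw": -0.001}, {"dx": 0.0, "dy": -0.001, "dz": 0.021, "yaw": -0.0}, {"dx": 0.0, "dy": 0.0, "dz": 0.022, "yaw": -0.001}]
[ 0.48348893 -0.12573397  0.07360979] -32.99259357652378
```

Emit:
carry_out --moves '[{"jaw":0,"dx":0,"dy":0,"dz":0.021,"yaw":0},{"jaw":0,"dx":0,"dy":0,"dz":0.021,"yaw":0},{"jaw":0,"dx":0,"dy":0,"dz":0.021,"yaw":0},{"jaw":0,"dx":0,"dy":0,"dz":0.021,"yaw":0},{"jaw":0,"dx":0,"dy":0,"dz":0.021,"yaw":0},{"jaw":0,"dx":0.01,"dy":0,"dz":0,"yaw":0},{"jaw":0,"dx":0.01,"dy":0,"dz":0,"yaw":0}]'

```text
t: 3.95
tool_pos: [0.4954, -0.1078, 0.076]
orientation: [2.76, 1.5, 0.001]
force: [-0.3, 0.6, -0.5]
opening: 0.0006
gripper_force: 0.0
```

```bash
python3 - <<'E'
from h import *
crop("scene",200,185,140,110,5,"pics/c3.png")
E
```

```text
(no output)
```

View pics/c3.png

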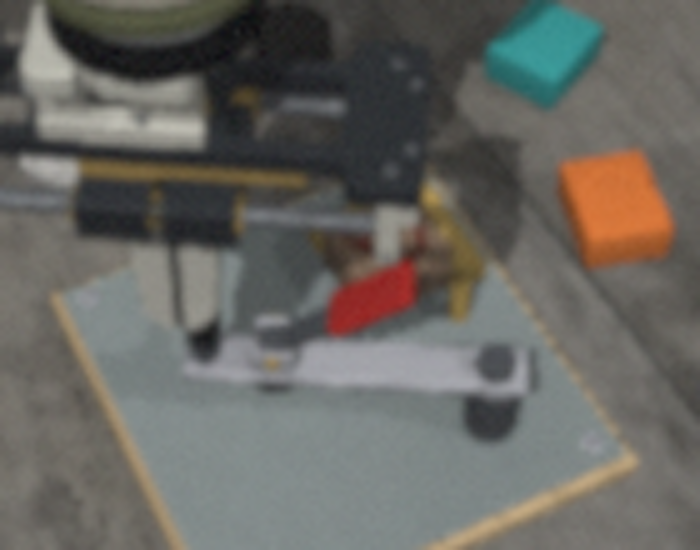

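Emit:
carry_out --moves '[{"jaw":0,"dx":0.005,"dy":0.003,"dz":0.003,"yaw":0},{"jaw":0,"dx":0.005,"dy":0,"dz":0,"yaw":0},{"jaw":0,"dx":0.0064,"dy":-0.0006,"dz":0,"yaw":0.05},{"jaw":0,"dx":0.0064,"dy":-0.0006,"dz":0,"yaw":0.05},{"jaw":0,"dx":0.0064,"dy":-0.0006,"dz":0,"yaw":0.05},{"jaw":0,"dx":0.0064,"dy":-0.0006,"dz":0,"yaw":0.05},{"jaw":0,"dx":0.0064,"dy":-0.0006,"dz":0,"yaw":0.05},{"jaw":0,"dx":0.0064,"dy":-0.0006,"dz":0,"yaw":0.05}]'

```text
t: 5.0
tool_pos: [0.5248, -0.0703, 0.0722]
orientation: [2.955, 1.067, 0.0]
force: [0.6, -0.6, -0.4]
opening: 0.0009
gripper_force: 0.0
```

Emit:
carry_out --moves '[{"jaw":0,"dx":0.0064,"dy":-0.0006,"dz":0,"yaw":0.05},{"jaw":0,"dx":0.0064,"dy":-0.0006,"dz":0,"yaw":0.05},{"jaw":0,"dx":0.0064,"dy":-0.0006,"dz":0,"yaw":0.05},{"jaw":0,"dx":0.0064,"dy":-0.0006,"dz":0,"yaw":0.05},{"jaw":0,"dx":0.0064,"dy":-0.0006,"dz":0,"yaw":0.05},{"jaw":0,"dx":0.0064,"dy":-0.0006,"dz":0,"yaw":0.05}]'

```text
t: 5.75
tool_pos: [0.5552, -0.0466, 0.0722]
orientation: [3.081, 0.613, 0.0]
force: [0.4, -0.7, 0.0]
opening: 0.0003
gripper_force: 0.0
```

```bash
python3 - <<'E'
from h import *
crop("top",225,165,160,100,5,"pics/c4.png")
s=read_state();print(s["force"],s["tool_pos"])
p=s["tool_pos"][:2]-PIV;print(np.hypot(*p),np.arctan2(-p[0],p[1]))
E
```

```text
[-1.1503785   0.18764075  0.36234804] [ 0.55570908 -0.04631182  0.07226037]
0.12773849195012169 0.5067011234418937
```

View pics/c4.png

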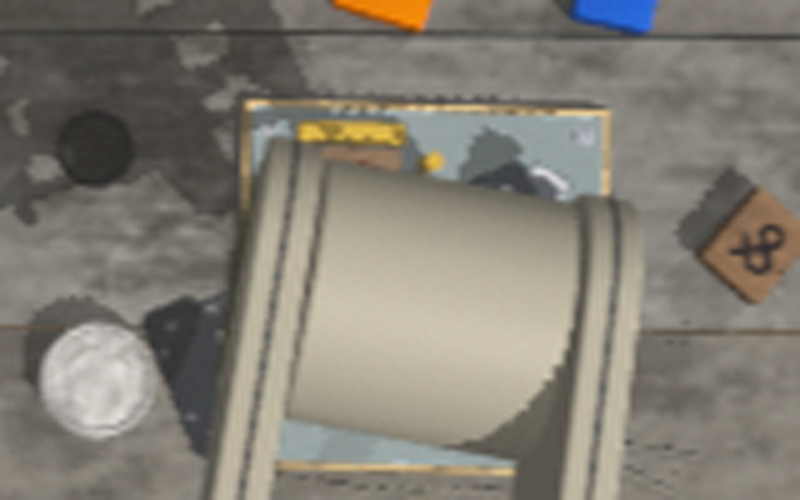

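Emit:
carry_out --moves '[{"jaw":0,"dx":0.0064,"dy":-0.0006,"dz":0,"yaw":0.05},{"jaw":0,"dx":0.0064,"dy":-0.0006,"dz":0,"yaw":0.05},{"jaw":0,"dx":0.0064,"dy":-0.0006,"dz":0,"yaw":0.05},{"jaw":0,"dx":0.0064,"dy":-0.0006,"dz":0,"yaw":0.05},{"jaw":0,"dx":0.0064,"dy":-0.0006,"dz":0,"yaw":0.05},{"jaw":0,"dx":0.0064,"dy":-0.0006,"dz":0,"yaw":0.05}]'

```text
t: 6.55
tool_pos: [0.591, -0.0331, 0.0721]
orientation: [3.138, 0.147, -0.0]
force: [0.4, 0.2, 0.0]
opening: 0.0006
gripper_force: 0.0
```

Emit:
carry_out --moves '[{"jaw":0,"dx":0.004,"dy":-0.0004,"dz":0,"yaw":0.03},{"jaw":0,"dx":0.004,"dy":-0.0004,"dz":0,"yaw":0.03}]'

```text
t: 6.8
tool_pos: [0.5988, -0.0317, 0.072]
orientation: [3.141, 0.053, -0.0]
force: [0.5, -0.1, 0.2]
opening: 0.0008
gripper_force: 0.0
```

Emit:
carry_out --moves '[{"jaw":0,"dx":0.002,"dy":0,"dz":0,"yaw":0},{"jaw":0,"dx":0.002,"dy":0,"dz":0,"yaw":0}]'

```text
t: 7.05
tool_pos: [0.6027, -0.0316, 0.072]
orientation: [3.141, 0.055, -0.0]
force: [-0.3, -0.2, -0.4]
opening: 0.0002
gripper_force: 0.0
```

```bash
python3 - <<'E'
from h import *
crop("scene",200,165,140,110,5,"pics/c5.png")
s=read_state();print(s["force"],s["tool_pos"])
E
```

```text
[-0.24333403 -0.23360685  0.17392162] [ 0.60289135 -0.03159385  0.07203878]
```

View pics/c5.png

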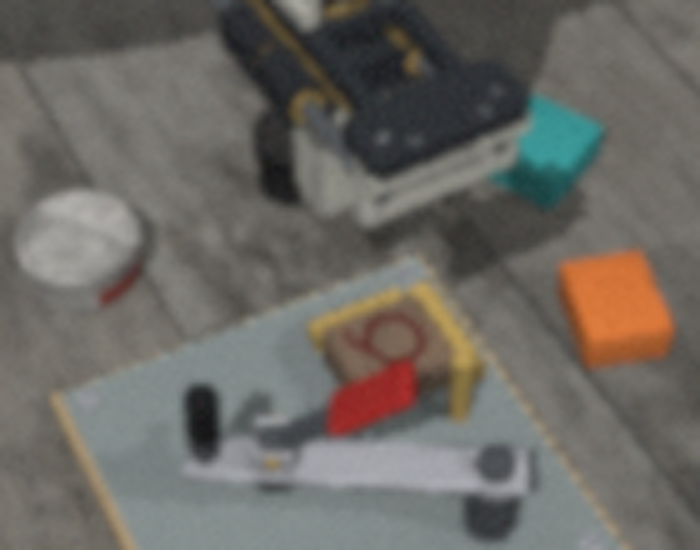

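```bash
python3 - <<'E'
from h import *
s=read_state();p=s["tool_pos"]
for z in (0,.065+.019):
    u=proj("scene",p+[0,0,z]);print((u-[200,165])*5, u)
u=proj("scene",[.4954,-.1078,.076]);print("c3",(u-[200,185])*5)
print((proj("top",p)-[225,165])*5)
cv2.imwrite("pics/s6.png",cv2.resize(read_camera("scene")[:,:,::-1],(800,600),interpolation=cv2.INTER_CUBIC))
E
```

```text
[322.56770787 258.86482923] [264.51354157 216.77296585]
[322.707587   131.44280977] [264.5415174  191.28856195]
c3 [181.34040665 367.90352972]
[301.35085256 215.29111193]
```

View pics/s6.png

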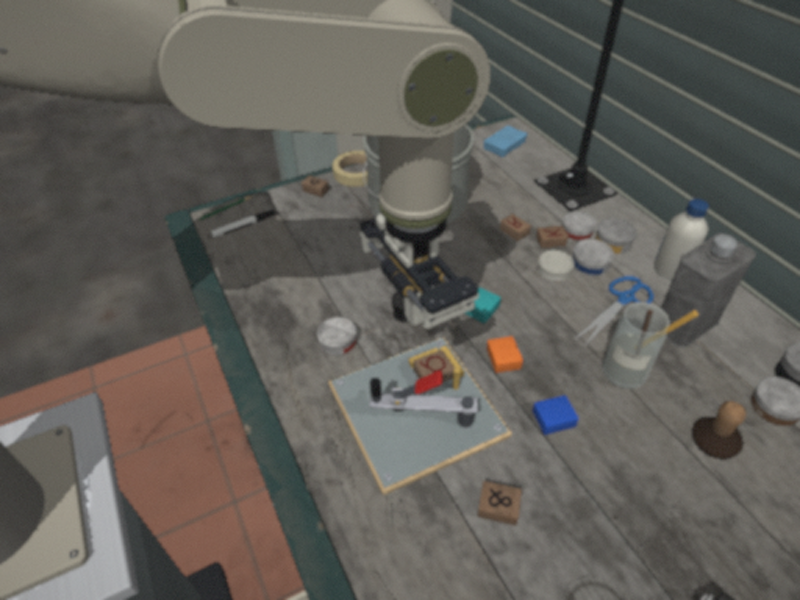

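```bash
python3 - <<'E'
from h import *
p=read_state()["tool_pos"]
plan([(p[0],p[1],.160,-87,2),(.43,-.19,.160,-33,7),(.43,-.19,.05,-33,3)],ndig=3)
E
```

```text
[{"dx": 0.0, "dy": 0.0, "dz": -0.044, "yaw": -0.009}, {"dx": 0.0, "dy": 0.0, "dz": -0.044, "yaw": -0.008}, {"dx": -0.026, "dy": 0.021, "dz": 0.0, "yaw": -0.135}, {"dx": -0.028, "dy": 0.018, "dz": 0.0, "yaw": -0.134}, {"dx": -0.031, "dy": 0.014, "dz": 0.0, "yaw": -0.135}, {"dx": -0.032, "dy": 0.009, "dz": 0.0, "yaw": -0.135}, {"dx": -0.033, "dy": 0.005, "dz": 0.0, "yaw": -0.134}, {"dx": -0.034, "dy": 0.001, "dz": 0.0, "yaw": -0.135}]
[{"dx": -0.033, "dy": -0.004, "dz": 0.0, "yaw": -0.135}, {"dx": 0.0, "dy": -0.0, "dz": 0.037, "yaw": 0.0}, {"dx": 0.0, "dy": -0.0, "dz": 0.036, "yaw": 0.0}, {"dx": 0.0, "dy": -0.0, "dz": 0.037, "yaw": 0.0}]
[ 0.43000293 -0.19032195  0.05005012] -32.98154658568778
```

The strap has not moved and the picture shows the fingers about 20 mm higher than reported. I go back and touch the bare bench to find the height error.

Emit:
carry_out --moves '[{"jaw":0,"dx":0.0,"dy":0.0,"dz":-0.044,"yaw":-0.009},{"jaw":0,"dx":0.0,"dy":0.0,"dz":-0.044,"yaw":-0.008},{"jaw":0,"dx":-0.026,"dy":0.021,"dz":0.0,"yaw":-0.135},{"jaw":0,"dx":-0.028,"dy":0.018,"dz":0.0,"yaw":-0.134},{"jaw":0,"dx":-0.031,"dy":0.014,"dz":0.0,"yaw":-0.135},{"jaw":0,"dx":-0.032,"dy":0.009,"dz":0.0,"yaw":-0.135},{"jaw":0,"dx":-0.033,"dy":0.005,"dz":0.0,"yaw":-0.134},{"jaw":0,"dx":-0.034,"dy":0.001,"dz":0.0,"yaw":-0.135}]'

```text
t: 8.15
tool_pos: [0.4535, -0.1684, 0.1602]
orientation: [2.852, 1.316, 0.0]
force: [-0.2, -0.6, 0.2]
opening: 0.0005
gripper_force: 0.0
```

Emit:
carry_out --moves '[{"jaw":0,"dx":-0.033,"dy":-0.004,"dz":0.0,"yaw":-0.135},{"jaw":0,"dx":0.0,"dy":0.0,"dz":0.037,"yaw":0.0},{"jaw":0,"dx":0.0,"dy":0.0,"dz":0.036,"yaw":0.0},{"jaw":0,"dx":0.0,"dy":0.0,"dz":0.037,"yaw":0.0},{"jaw":0,"dx":0.0,"dy":0.0,"dz":0.01,"yaw":0.0},{"jaw":0,"dx":0.0,"dy":0.0,"dz":0.01,"yaw":0.0},{"jaw":0,"dx":0.0,"dy":0.0,"dz":0.005,"yaw":0.0}]'

```text
t: 9.02
tool_pos: [0.4306, -0.1906, 0.0258]
orientation: [2.76, 1.499, 0.001]
force: [0.2, 0.1, 0.5]
opening: 0.0008
gripper_force: 0.0
```

```bash
python3 - <<'E'
from h import *
p=read_state()["tool_pos"];print(p,read_state()["force"])
u=proj("scene",p);print((u-[160,200])*5)
for f in("pics/c7.png",):
    a=read_camera("scene")[:,:,::-1];b=read_camera("top")[:,:,::-1]
    def c(im,n):
        u=proj(n,p).astype(int);print(n,u);x,y=u-[32,40];return cv2.resize(im[y:y+80,x:x+64],None,fx=6,fy=6,interpolation=cv2.INTER_CUBIC)
    cv2.imwrite(f,np.hstack([c(a,"scene"),c(b,"top")]))
E
```

```text
[ 0.4306229  -0.19061789  0.02575771] [0.16327785 0.06674103 0.48612211]
[329.02571748 583.6844398 ]
scene [225 316]
top [343 273]
```

View pics/c7.png

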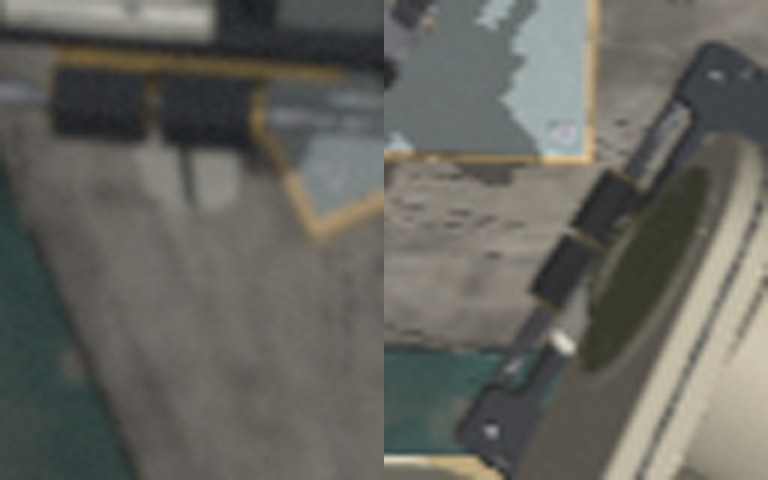

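Emit:
carry_out --moves '[{"jaw":0,"dx":0,"dy":0,"dz":0.008,"yaw":0},{"jaw":0,"dx":0,"dy":0,"dz":0.006,"yaw":0},{"jaw":0,"dx":0,"dy":0,"dz":0.004,"yaw":0},{"jaw":0,"dx":0,"dy":0,"dz":0,"yaw":0}]'

```text
t: 9.62
tool_pos: [0.4295, -0.19, 0.0066]
orientation: [-2.76, -1.499, 0.001]
force: [0.5, -0.0, 0.8]
opening: 0.0006
gripper_force: 0.0
```

Emit:
carry_out --moves '[{"jaw":0,"dx":0,"dy":0,"dz":0.003,"yaw":0},{"jaw":0,"dx":0,"dy":0,"dz":0.003,"yaw":0}]'

```text
t: 9.88
tool_pos: [0.43, -0.1903, 0.001]
orientation: [2.761, 1.499, 0.0]
force: [-0.0, -0.1, 0.0]
opening: 0.0007
gripper_force: 0.0
```

Emit:
carry_out --moves '[{"jaw":0,"dx":0,"dy":0,"dz":0.003,"yaw":0},{"jaw":0,"dx":0,"dy":0,"dz":0.001,"yaw":0}]'

```text
t: 10.12
tool_pos: [0.4297, -0.1901, -0.0033]
orientation: [-2.761, -1.499, 0.0]
force: [0.7, -0.1, 0.0]
opening: 0.0003
gripper_force: 0.0
```

Emit:
carry_out --moves '[{"jaw":0,"dx":0,"dy":0,"dz":0.003,"yaw":0},{"jaw":0,"dx":0,"dy":0,"dz":0.003,"yaw":0}]'

```text
t: 10.38
tool_pos: [0.4299, -0.1902, -0.0091]
orientation: [2.761, 1.499, 0.0]
force: [0.1, 0.3, 0.2]
opening: 0.0005
gripper_force: 0.0
```

Emit:
carry_out --moves '[{"jaw":0,"dx":0,"dy":0,"dz":0.003,"yaw":0},{"jaw":0,"dx":0,"dy":0,"dz":0.001,"yaw":0}]'

```text
t: 10.62
tool_pos: [0.4297, -0.1901, -0.0133]
orientation: [-2.761, -1.499, 0.0]
force: [-1.0, -0.5, -1.5]
opening: 0.0004
gripper_force: 0.0
```

Emit:
carry_out --moves '[{"jaw":0,"dx":0,"dy":0,"dz":0.002,"yaw":0},{"jaw":0,"dx":0,"dy":0,"dz":0.001,"yaw":0}]'

```text
t: 10.88
tool_pos: [0.4298, -0.1902, -0.0161]
orientation: [-2.761, -1.499, 0.0]
force: [-0.5, -0.3, 0.3]
opening: 0.0006
gripper_force: 0.0
```

Emit:
carry_out --moves '[{"jaw":0,"dx":0,"dy":0,"dz":0.002,"yaw":0},{"jaw":0,"dx":0,"dy":0,"dz":0.001,"yaw":0}]'

```text
t: 11.12
tool_pos: [0.4298, -0.1902, -0.0191]
orientation: [-2.761, -1.499, 0.0]
force: [0.3, 0.2, -0.6]
opening: 0.0002
gripper_force: 0.0
```

Emit:
carry_out --moves '[{"jaw":0,"dx":0,"dy":0,"dz":0.002,"yaw":0},{"jaw":0,"dx":0,"dy":0,"dz":0.001,"yaw":0}]'

```text
t: 11.38
tool_pos: [0.4298, -0.1902, -0.0221]
orientation: [-2.761, -1.499, 0.0]
force: [-0.0, 0.0, 0.2]
opening: 0.0006
gripper_force: 0.0
```

Emit:
carry_out --moves '[{"jaw":0,"dx":0,"dy":0,"dz":0.002,"yaw":0},{"jaw":0,"dx":0,"dy":0,"dz":0.001,"yaw":0}]'

```text
t: 11.62
tool_pos: [0.4298, -0.1902, -0.0251]
orientation: [-2.761, -1.499, 0.0]
force: [-0.3, -0.6, 0.8]
opening: 0.0004
gripper_force: 0.0
```

Emit:
carry_out --moves '[{"jaw":0,"dx":0,"dy":0,"dz":0.002,"yaw":0},{"jaw":0,"dx":0,"dy":0,"dz":0.001,"yaw":0}]'

```text
t: 11.88
tool_pos: [0.4298, -0.1902, -0.0281]
orientation: [-2.761, -1.499, 0.0]
force: [1.0, 0.2, 0.2]
opening: 0.0004
gripper_force: 0.0
```

Emit:
carry_out --moves '[{"jaw":0,"dx":0,"dy":0,"dz":0.002,"yaw":0},{"jaw":0,"dx":0,"dy":0,"dz":0.001,"yaw":0}]'

```text
t: 12.12
tool_pos: [0.4298, -0.1902, -0.0311]
orientation: [-2.761, -1.499, 0.0]
force: [-0.4, 0.4, 0.2]
opening: 0.0004
gripper_force: 0.0
```

```bash
python3 - <<'E'
from h import *
s=read_state();p=s["tool_pos"];print(s["t"],p,s["force"],s["q"])
a=read_camera("scene")[:,:,::-1]
u=proj("scene",p);print(u)
x,y=(u-[60,75]).astype(int);print(x,y)
cv2.imwrite("pics/c8.png",cv2.resize(a[y:y+110,x:x+130],None,fx=5,fy=5,interpolation=cv2.INTER_CUBIC))
E
```

```text
12.125 [ 0.42978961 -0.19015576 -0.03113051] [-0.44827488  0.38021972  0.23819968] [-5.25723987e-01 -1.02713399e-03  2.03480501e+00  2.16419835e-05
  1.10798577e+00  5.02451591e-02]
[227.30550856 329.31980219]
167 254
```

Emit:
carry_out --moves '[{"jaw":0,"dx":0,"dy":0,"dz":0.002,"yaw":0},{"jaw":0,"dx":0,"dy":0,"dz":0.002,"yaw":0}]'

```text
t: 12.42
tool_pos: [0.4299, -0.1902, -0.0351]
orientation: [2.761, 1.499, 0.0]
force: [-0.9, -0.2, 0.1]
opening: 0.001
gripper_force: 0.0
```

View pics/c8.png

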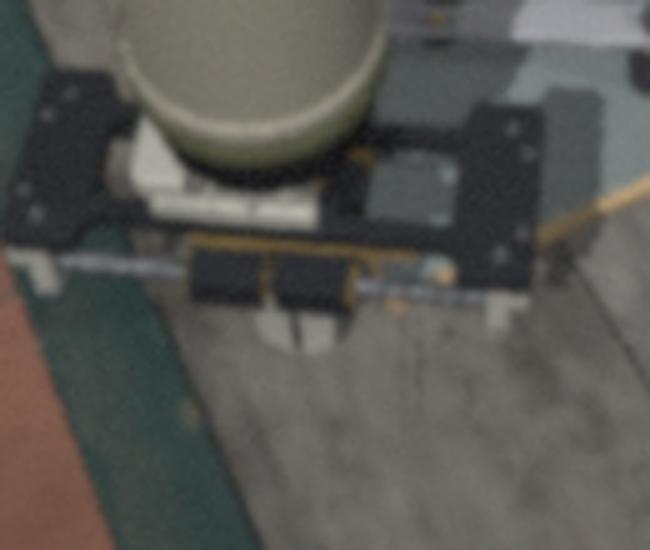

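Emit:
carry_out --moves '[{"jaw":0,"dx":0,"dy":0,"dz":0.002,"yaw":0},{"jaw":0,"dx":0,"dy":0,"dz":0.002,"yaw":0}]'

```text
t: 12.68
tool_pos: [0.4299, -0.1902, -0.0384]
orientation: [-2.761, -1.499, 0.0]
force: [-9.4, 5.2, 25.4]
opening: 0.0002
gripper_force: 12.5
```

Emit:
carry_out --moves '[{"jaw":0,"dx":0,"dy":0,"dz":0.002,"yaw":0},{"jaw":0,"dx":0,"dy":0,"dz":0.002,"yaw":0}]'

```text
t: 12.92
tool_pos: [0.43, -0.1903, -0.0386]
orientation: [-2.759, -1.499, 0.002]
force: [-32.1, 16.6, 75.7]
opening: 0.0005
gripper_force: 37.8
```

```bash
python3 - <<'E'
from h import *
s=read_state();print(s["t"],s["tool_pos"],s["force"],s["joint_torque"])
for z in(-.014,0,.005,.01,.02):print(z,ray("scene",[226.4,324],z))
E
```

```text
12.925 [ 0.42995436 -0.19025276 -0.03864107] [-32.05153041  16.61301488  75.68993725] [-1.26590285e+00 -1.83754295e+01 -3.09337163e+01  4.60277405e-01
 -1.33744723e+01 -3.61648585e-03]
-0.014 [ 0.43064565 -0.18656913 -0.014     ]
0 [ 0.42884057 -0.19303013  0.        ]
0.005 [ 0.4281959  -0.19533763  0.005     ]
0.01 [ 0.42755123 -0.19764513  0.01      ]
0.02 [ 0.42626189 -0.20226013  0.02      ]
```

Emit:
carry_out --moves '[{"jaw":0,"dx":0,"dy":0,"dz":-0.01,"yaw":0},{"jaw":0,"dx":0,"dy":0,"dz":-0.02,"yaw":0}]'

```text
t: 13.18
tool_pos: [0.4291, -0.1898, -0.0132]
orientation: [-2.76, -1.498, 0.001]
force: [-0.2, -0.4, -1.0]
opening: 0.0007
gripper_force: 0.0
```

```bash
python3 - <<'E'
from h import *
for n,px,rep in (("c3",[200+188/5,185+328/5],[.4954,-.1078,.076]),("c5",[265,207.4],[.6029,-.0316,.072]),("c7",[225-32+185/6,316-40+205/6],[.4306,-.1906,.0258]),("c8",[226.4,324],[.4298,-.1902,-.0311])):
    for b in (.015,.025,.038): print(n,b,(ray("scene",px,rep[2]+b)-rep).round(4))
s=read_state();print(s["t"],s["tool_pos"],s["force"])
E
```

```text
c3 0.015 [0.0072 0.0069 0.015 ]
c3 0.025 [0.0046 0.0002 0.025 ]
c3 0.038 [ 0.0012 -0.0084  0.038 ]
c5 0.015 [0.0083 0.0132 0.015 ]
c5 0.025 [0.0041 0.0053 0.025 ]
c5 0.038 [-0.0015 -0.005   0.038 ]
c7 0.015 [0.0001 0.0071 0.015 ]
c7 0.025 [-0.0013  0.002   0.025 ]
c7 0.038 [-0.0031 -0.0045  0.038 ]
c8 0.015 [0.0011 0.0046 0.015 ]
c8 0.025 [-0.0002 -0.      0.025 ]
c8 0.038 [-0.0018 -0.006   0.038 ]
13.175 [ 0.42913134 -0.18977474 -0.01324147] [-0.15373864 -0.41266609 -0.99735199]
```

```bash
python3 - <<'E'
from h import *
plan([(.4295,-.190,.037,-33,2),(*behind(1.0,.03,.127),.037,-33,4)],ndig=3)
E
```

```text
[{"dx": 0.0, "dy": 0.0, "dz": -0.025, "yaw": -0.0}, {"dx": 0.0, "dy": 0.0, "dz": -0.025, "yaw": -0.0}, {"dx": 0.025, "dy": 0.003, "dz": -0.0, "yaw": -0.0}, {"dx": 0.024, "dy": 0.004, "dz": -0.0, "yaw": -0.0}, {"dx": 0.025, "dy": 0.003, "dz": -0.0, "yaw": -0.0}, {"dx": 0.025, "dy": 0.004, "dz": -0.0, "yaw": -0.0}]
[ 0.49479666 -0.11437536  0.03675853] -33.00354872219174
```

Emit:
carry_out --moves '[{"jaw":0,"dx":0,"dy":0,"dz":-0.025,"yaw":0},{"jaw":0,"dx":0,"dy":0,"dz":-0.025,"yaw":0},{"jaw":0,"dx":0.025,"dy":0.003,"dz":0,"yaw":0},{"jaw":0,"dx":0.024,"dy":0.004,"dz":0,"yaw":0},{"jaw":0,"dx":0.025,"dy":0.003,"dz":0,"yaw":0},{"jaw":0,"dx":0.025,"dy":0.004,"dz":0,"yaw":0},{"jaw":0,"dx":0,"dy":0,"dz":0,"yaw":0}]'

```text
t: 14.05
tool_pos: [0.4962, -0.1138, 0.0369]
orientation: [-2.759, -1.502, -0.0]
force: [-1.2, -0.2, 0.2]
opening: 0.0004
gripper_force: 0.0
```

Emit:
carry_out --moves '[{"jaw":0,"dx":0.005,"dy":0,"dz":0,"yaw":0},{"jaw":0,"dx":0.005,"dy":0,"dz":0,"yaw":0},{"jaw":0,"dx":0.005,"dy":0,"dz":0,"yaw":0},{"jaw":0,"dx":0.0064,"dy":-0.0006,"dz":0,"yaw":0.05}]'

```text
t: 14.55
tool_pos: [0.5063, -0.0966, 0.0369]
orientation: [-2.798, -1.427, 0.001]
force: [-1.1, -0.5, 0.5]
opening: 0.0005
gripper_force: 0.7
```

Emit:
carry_out --moves '[{"jaw":0,"dx":0.0064,"dy":-0.0006,"dz":0,"yaw":0.05},{"jaw":0,"dx":0.0064,"dy":-0.0006,"dz":0,"yaw":0.05}]'

```text
t: 14.8
tool_pos: [0.5132, -0.0855, 0.0369]
orientation: [-2.866, -1.285, 0.001]
force: [-1.5, -0.0, 0.9]
opening: 0.0007
gripper_force: 0.6
```

```bash
cat >> h.py <<'E'
def redpad():
    im=read_camera("scene");h=cv2.cvtColor(im,cv2.COLOR_RGB2HSV);x0,y0=245,215
    m=((h[...,0]<6)|(h[...,0]>174))&(h[...,1]>150)&(h[...,2]>90);m[:y0]=0;m[290:]=0;m[:,:x0-25]=0;m[:,330:]=0
    v,u=np.nonzero(m);s=read_state();p=s["tool_pos"][:2]-PIV
    print("red",len(u),u.mean() if len(u) else None,v.mean() if len(v) else None,"t",s["t"],"F",s["force"].round(1),s["tool_pos"].round(4),"r",np.hypot(*p),"th",np.arctan2(-p[0],p[1]))
E
python3 -c "
from h import *
redpad()"
```

```text
red 65 272.67692307692306 241.64615384615385 t 14.85 F [0.1 0.2 0.5] [ 0.5137 -0.085   0.037 ] r 0.1271078844479988 th 0.9588047161370201
```

Emit:
carry_out --moves '[{"jaw":0,"dx":0.0064,"dy":-0.0006,"dz":0,"yaw":0.05},{"jaw":0,"dx":0.0064,"dy":-0.0006,"dz":0,"yaw":0.05},{"jaw":0,"dx":0.0064,"dy":-0.0006,"dz":0,"yaw":0.05},{"jaw":0,"dx":0.0064,"dy":-0.0006,"dz":0,"yaw":0.05},{"jaw":0,"dx":0.0064,"dy":-0.0006,"dz":0,"yaw":0.05},{"jaw":0,"dx":0.0064,"dy":-0.0006,"dz":0,"yaw":0.05}]'

```text
t: 15.6
tool_pos: [0.5398, -0.0578, 0.037]
orientation: [-3.026, -0.844, 0.001]
force: [-0.7, -1.3, 0.7]
opening: -0.0
gripper_force: 0.5
```

Emit:
carry_out --moves '[{"jaw":0,"dx":0.0064,"dy":-0.0006,"dz":0,"yaw":0.05},{"jaw":0,"dx":0.0064,"dy":-0.0006,"dz":0,"yaw":0.05},{"jaw":0,"dx":0.0064,"dy":-0.0006,"dz":0,"yaw":0.05},{"jaw":0,"dx":0.0064,"dy":-0.0006,"dz":0,"yaw":0.05}]'

```text
t: 16.1
tool_pos: [0.5616, -0.0442, 0.037]
orientation: [3.095, 0.537, -0.001]
force: [-0.0, -0.6, 0.3]
opening: 0.0005
gripper_force: 0.5
```

```bash
python3 -c "
from h import *
redpad()"
```

```text
red 89 280.9550561797753 231.61797752808988 t 16.15 F [ 0.1 -0.2  0. ] [ 0.5622 -0.0439  0.0371] r 0.1269205311075689 th 0.4526786324831317
```

Moving well; the red grip follows. Continue, slowly at the end.

Emit:
carry_out --moves '[{"jaw":0,"dx":0.0064,"dy":-0.0006,"dz":0,"yaw":0.05},{"jaw":0,"dx":0.0064,"dy":-0.0006,"dz":0,"yaw":0.05},{"jaw":0,"dx":0.0064,"dy":-0.0006,"dz":0,"yaw":0.05},{"jaw":0,"dx":0.0064,"dy":-0.0006,"dz":0,"yaw":0.05},{"jaw":0,"dx":0.0064,"dy":-0.0006,"dz":0,"yaw":0.05}]'

```text
t: 16.77
tool_pos: [0.5917, -0.0338, 0.0369]
orientation: [3.138, 0.148, -0.001]
force: [-1.3, -0.2, 0.3]
opening: 0.0006
gripper_force: 0.7
```

Emit:
carry_out --moves '[{"jaw":0,"dx":0.003,"dy":0,"dz":0,"yaw":0.025},{"jaw":0,"dx":0.003,"dy":0,"dz":0,"yaw":0.025}]'

```text
t: 17.02
tool_pos: [0.5976, -0.0328, 0.0369]
orientation: [-3.14, -0.07, 0.001]
force: [-1.4, 0.7, 0.7]
opening: 0.0005
gripper_force: 0.5
```

Emit:
carry_out --moves '[{"jaw":0,"dx":0.002,"dy":0,"dz":0,"yaw":0.01},{"jaw":0,"dx":0.002,"dy":0,"dz":0,"yaw":0.01}]'

```text
t: 17.27
tool_pos: [0.6018, -0.0326, 0.037]
orientation: [-3.141, -0.039, 0.0]
force: [-0.6, 0.7, -0.1]
opening: 0.0007
gripper_force: 0.6
```

Emit:
carry_out --moves '[{"jaw":0,"dx":0.002,"dy":0,"dz":0,"yaw":0},{"jaw":0,"dx":0.001,"dy":0,"dz":0,"yaw":0}]'

```text
t: 17.52
tool_pos: [0.6037, -0.0325, 0.0368]
orientation: [-3.141, -0.04, 0.004]
force: [-9.3, 0.5, 4.9]
opening: 0.0003
gripper_force: 4.4
```

Emit:
carry_out --moves '[{"jaw":0,"dx":0.001,"dy":0,"dz":0,"yaw":0},{"jaw":0,"dx":0.001,"dy":0,"dz":0,"yaw":0}]'

```text
t: 17.77
tool_pos: [0.6038, -0.0325, 0.0367]
orientation: [-3.141, -0.04, 0.01]
force: [-19.0, 1.1, 12.6]
opening: 0.0002
gripper_force: 9.0
```

```bash
python3 -c "
from h import *
redpad()"
```

```text
red 67 287.8805970149254 227.38805970149255 t 17.825 F [-17.2  -0.3  11.5] [ 0.6037 -0.0325  0.0368] r 0.1262596335085581 th 0.11101160235708168
```

Emit:
carry_out --moves '[{"jaw":0,"dx":-0.008,"dy":0,"dz":0,"yaw":0},{"jaw":0,"dx":-0.01,"dy":0,"dz":0,"yaw":0},{"jaw":0,"dx":0,"dy":0,"dz":-0.03,"yaw":0},{"jaw":0,"dx":0,"dy":0,"dz":-0.04,"yaw":0},{"jaw":0,"dx":0,"dy":0,"dz":-0.03,"yaw":0},{"jaw":0,"dx":0,"dy":0,"dz":0,"yaw":0}]'

```text
t: 18.58
tool_pos: [0.5911, -0.0335, 0.1406]
orientation: [3.14, 0.039, 0.01]
force: [-0.8, -0.6, 0.7]
opening: 0.0006
gripper_force: 0.0
```

```bash
python3 - <<'E'
from h import *
redpad()
crop("scene",200,165,140,110,5,"pics/c9.png")
plan([(.6187,-.108,.13,0,9),(.6187,-.108,.09,0,2)],ndig=3)
# expected red pad centre pixel with strap at 0, lever up
a=.02
for th in (0,.1):
    p=PIV+(.095-.0535*np.cos(np.pi/4)-.003)*np.array([np.sin(a-th),np.cos(a-th)]);print(th,proj("scene",[*p,.108]))
E
```

```text
red 63 287.73015873015873 227.3968253968254 t 18.625 F [-0.  -0.3  0.2] [ 0.5897 -0.0332  0.1383] r 0.1278537906869154 th 0.22068729715508784
[{"dx": 0.003, "dy": 0.008, "dz": 0.001, "yaw": -0.172}, {"dx": 0.002, "dy": 0.009, "dz": 0.0, "yaw": -0.172}, {"dx": -0.0, "dy": 0.009, "dz": 0.001, "yaw": -0.171}, {"dx": -0.002, "dy": 0.009, "dz": 0.001, "yaw": -0.172}, {"dx": -0.003, "dy": 0.009, "dz": 0.001, "yaw": -0.172}, {"dx": -0.004, "dy": 0.007, "dz": 0.0, "yaw": -0.172}, {"dx": -0.005, "dy": 0.008, "dz": 0.001, "yaw": -0.171}, {"dx": -0.007, "dy": 0.005, "dz": 0.001, "yaw": -0.172}]
[{"dx": -0.008, "dy": 0.005, "dz": 0.001, "yaw": -0.172}, {"dx": 0.0, "dy": 0.0, "dz": 0.02, "yaw": -0.0}, {"dx": 0.0, "dy": 0.0, "dz": 0.02, "yaw": -0.0}]
[ 0.61856475 -0.10820575  0.08961966] -0.0026609221904207955
0 [287.11330004 225.9386649 ]
0.1 [284.95235966 226.92002105]
```

Emit:
carry_out --moves '[{"jaw":0,"dx":0.003,"dy":0.008,"dz":0,"yaw":-0.172},{"jaw":0,"dx":0.002,"dy":0.009,"dz":0,"yaw":-0.172},{"jaw":0,"dx":0,"dy":0.009,"dz":0,"yaw":-0.172},{"jaw":0,"dx":-0.002,"dy":0.009,"dz":0,"yaw":-0.172},{"jaw":0,"dx":-0.003,"dy":0.009,"dz":0,"yaw":-0.172},{"jaw":0,"dx":-0.004,"dy":0.007,"dz":0,"yaw":-0.172},{"jaw":0,"dx":-0.005,"dy":0.008,"dz":0,"yaw":-0.172},{"jaw":0,"dx":-0.007,"dy":0.005,"dz":0,"yaw":-0.172}]'

```text
t: 19.68
tool_pos: [0.614, -0.0994, 0.1344]
orientation: [-2.394, -2.03, 0.003]
force: [0.5, 0.5, 0.1]
opening: 0.0006
gripper_force: 0.0
```

Emit:
carry_out --moves '[{"jaw":0,"dx":-0.008,"dy":0.005,"dz":0,"yaw":-0.17},{"jaw":0,"dx":0,"dy":0,"dz":0.02,"yaw":0},{"jaw":0,"dx":0,"dy":0,"dz":0.02,"yaw":0},{"jaw":0,"dx":0,"dy":0,"dz":0.005,"yaw":0},{"jaw":0,"dx":0,"dy":0,"dz":0,"yaw":0}]'

```text
t: 20.3
tool_pos: [0.618, -0.1076, 0.0908]
orientation: [-2.221, -2.219, 0.002]
force: [0.0, -0.5, -0.0]
opening: 0.0004
gripper_force: 0.0
```

Emit:
carry_out --moves '[{"jaw":0,"dx":0,"dy":0,"dz":0.006,"yaw":0},{"jaw":0,"dx":0,"dy":0,"dz":0.006,"yaw":0},{"jaw":0,"dx":0,"dy":0,"dz":0.006,"yaw":0}]'

```text
t: 20.68
tool_pos: [0.6193, -0.1082, 0.0743]
orientation: [2.221, 2.221, 0.001]
force: [-0.2, 0.4, 2.3]
opening: 0.0008
gripper_force: 1.1
```

```bash
python3 -c "
from h import *
redpad()"
```

```text
red 37 288.3783783783784 229.40540540540542 t 20.725 F [0.3 0.7 0.5] [ 0.6188 -0.1081  0.0733] r 0.04992338208167526 th -0.02195180765810266
```

Contact with the lever; press on down (expected end near a reported z of 0.032).

Emit:
carry_out --moves '[{"jaw":0,"dx":0,"dy":0,"dz":0.006,"yaw":0},{"jaw":0,"dx":0,"dy":0,"dz":0.006,"yaw":0},{"jaw":0,"dx":0,"dy":0,"dz":0.006,"yaw":0},{"jaw":0,"dx":0,"dy":0,"dz":0.006,"yaw":0},{"jaw":0,"dx":0,"dy":0,"dz":0.006,"yaw":0}]'

```text
t: 21.35
tool_pos: [0.6188, -0.1083, 0.0437]
orientation: [2.221, 2.221, -0.0]
force: [0.1, -2.1, 3.8]
opening: 0.0006
gripper_force: 1.5
```

Emit:
carry_out --moves '[{"jaw":0,"dx":0,"dy":0,"dz":0.003,"yaw":0},{"jaw":0,"dx":0,"dy":0,"dz":0.003,"yaw":0}]'

```text
t: 21.6
tool_pos: [0.6188, -0.1083, 0.0379]
orientation: [2.221, 2.221, -0.001]
force: [-0.8, -1.9, 4.4]
opening: 0.0007
gripper_force: 1.7
```

Emit:
carry_out --moves '[{"jaw":0,"dx":0,"dy":0,"dz":0.002,"yaw":0},{"jaw":0,"dx":0,"dy":0,"dz":0.001,"yaw":0}]'

```text
t: 21.85
tool_pos: [0.6189, -0.1083, 0.0351]
orientation: [2.221, 2.221, -0.0]
force: [-1.1, -2.5, 4.3]
opening: 0.0006
gripper_force: 1.9
```

Emit:
carry_out --moves '[{"jaw":0,"dx":0,"dy":0,"dz":0.002,"yaw":0},{"jaw":0,"dx":0,"dy":0,"dz":0.001,"yaw":0}]'

```text
t: 22.1
tool_pos: [0.619, -0.1083, 0.0321]
orientation: [2.221, 2.221, -0.0]
force: [0.2, -3.6, 4.2]
opening: 0.0005
gripper_force: 2.2
```

Emit:
carry_out --moves '[{"jaw":0,"dx":0,"dy":0,"dz":0.001,"yaw":0},{"jaw":0,"dx":0,"dy":0,"dz":0.001,"yaw":0}]'

```text
t: 22.35
tool_pos: [0.6192, -0.1084, 0.0314]
orientation: [2.221, 2.221, 0.0]
force: [-6.0, -2.0, 16.9]
opening: 0.0003
gripper_force: 8.5
```

Emit:
carry_out --moves '[{"jaw":0,"dx":0,"dy":0,"dz":0.001,"yaw":0},{"jaw":0,"dx":0,"dy":0,"dz":0,"yaw":0}]'

```text
t: 22.6
tool_pos: [0.6192, -0.1084, 0.0313]
orientation: [2.221, 2.221, 0.0]
force: [-8.4, -2.2, 18.6]
opening: 0.0002
gripper_force: 9.4
```

Emit:
carry_out --moves '[{"jaw":0,"dx":0,"dy":0,"dz":-0.01,"yaw":0},{"jaw":0,"dx":0,"dy":0,"dz":-0.03,"yaw":0},{"jaw":0,"dx":0,"dy":0,"dz":-0.04,"yaw":0},{"jaw":0,"dx":0,"dy":0,"dz":-0.03,"yaw":0},{"jaw":0,"dx":0,"dy":0,"dz":-0.03,"yaw":0},{"jaw":0,"dx":-0.03,"dy":-0.03,"dz":0,"yaw":0},{"jaw":0,"dx":-0.03,"dy":-0.04,"dz":0,"yaw":0},{"jaw":0,"dx":0,"dy":0,"dz":0,"yaw":0}]'

```text
t: 23.6
tool_pos: [0.5464, -0.1691, 0.1682]
orientation: [-2.223, -2.217, 0.001]
force: [-0.7, 0.4, 0.3]
opening: 0.0001
gripper_force: 0.0
```

```bash
python3 - <<'E'
from h import *
redpad()
p=PIV+.0415*np.array([.02,1]);print("expected down",proj("scene",[*p,.070]))
E
```

```text
red 130 289.66923076923075 240.95384615384614 t 23.65 F [0.2 0.7 1.1] [ 0.5478 -0.1683  0.1685] r 0.07064441460478697 th 1.7164237023378646
expected down [289.2193667 241.0322583]
```

The red grip is exactly where it should be with the lever down and the strap at its stop. Handing in.

```bash
python3 -c "
from plant import *
print(close_job())"
```

```text
the job is handed in; nothing more can be done
None
```

I swung the strap to its stop and pressed the lever fully down, both to a hard stop, then handed the job in at about 24 s; the grip's image position fits strap closed and lever down, but I didn't check the foot's force on the block, and no verdict came back.

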